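# Tumble a heating block over the turnover step

### The job

Turn the aluminium heating block with the two large wells onto its next face for inspection: without lifting it, push it over the edge of the turnover step, so that it tumbles a quarter turn and ends lying flat and roughly square to the step on the lower tread, its wells facing away from the upper deck. Leave the other block, with the many small wells, standing where it is on the deck, then let go of everything.

Things in the scene. Friction and masses are not known exactly. Their poses are not given: they have to be found in the camera images.
- block_center (a point): centre of the block to turn: loose aluminium, 0.4 to 0.7 kg, 60 (x) x 80 (y) x 60 (z) mm, two round wells of 26 mm, 45 mm deep, side by side on top. Its z points out of the wells (up at first), its x towards the step's edge within 6 degrees. Pushed below half height on the face away from the edge, it slides without toppling, and tips over by itself once its centre is past the edge.
- step: fixed grey two-level slab, 280 x 280 mm. Origin: on the worktop, at its middle, below the edge. x from deck to tread, y along the edge, z up. Upper deck: x -140 to 0 mm, top 40 mm above the worktop, steel strip at the edge. Lower tread: x 0 to 140 mm, black rubber, top 12 mm above the worktop (28 mm below the deck), a steel lip 6 mm high on its last 6 mm. No side walls.
- block_small_wells_center (a point): centre of the other aluminium heating block, a bystander: same outer size (60 x 80 x 60 mm) and axes, but twelve small wells of 12 mm. It stands on the deck beside the first block, some 40 to 55 mm clear of it; either of the two may be on the left.
Things that resemble listed ones, but are neither listed nor needed, are in the scene too. What is shaped like the part that bears block_center but brown or orange is not meant.

How it is judged:
By the outcome, as a careful person would: the job done as asked, in the order asked, and still so for the second after the job is handed in, with the robot touching nothing.
It also fails if it takes over 32 s, if anything falls off the work surface, if the arm or the gripper's body presses on something with over 40 N, if the wrist force passes 120 N, or if a joint passes its speed limit or range.

### The arm

A 7-joint arm with a two-finger parallel gripper is mounted at the origin on a cart in front of the work surface, level with it; the furniture and walls round the work are solid. World frame = base frame: x ahead of the robot, y to its left, z up, the work surface at z = 0. Lengths are in m, angles in rad, forces in N, time in s.
With the tool pointing down it reaches from about 0.4 to 0.85 m from the base axis. Payload 6.9 kg.
Tool frame: the origin (TCP) lies midway between the tips of the shut fingers; the grasp point (between the pads) lies behind it (ctrl.pinch_z is the z of the grasp point in the tool frame, in m); z points along the fingers, y is the direction in which the jaws open and shut (so a half turn about z gives the same grasp; the last joint's range is limited). The gripper opens to 85 mm and grips with 20 to 120 N. Pads are 22 mm wide; open, the fingers measure 114 mm over their backs; the gripper's body (76 mm by 85 mm) begins 54 mm behind the grasp point. The pads swing forward as they close: fully open they stand 13 mm farther back than shut.
Start: joints at [1.44, 0.507, -0.238, 1.5, 0.126, 1.149, -0.155], TCP at [0.147, -0.608, 0.202] pointing down, gripper open.
Joint ranges: [-3.08, 3.08], [-0.24, 2.05], [-1.43, 1.35], [0, 2.5], [-1.52, 4.66], [0.17, 1.96], [-2.89, 2.89]. Speed limits (rad/s): [2.39, 2.39, 3.14, 3.14, 3.14, 3.14, 3.14].

### API

Orientations are given as a unit quaternion [w, x, y, z].
In Python, from station import ctrl, get_state, vision, ticket, models gives the robot as it stands. Calls block until the motion is done:
- ctrl.movep(position, orientation): joint-space move of the TCP to a pose.
- ctrl.movel(position, frame=None, max_speed=0.15): straight line of the TCP; frame=None keeps the orientation; max_speed is the mean speed in m/s.
- ctrl.set_joints(angles): joint-space move.
- ctrl.ungrasp() and ctrl.close_gripper(force=None): open the fingers fully, or close them until they stop; force is the grip in N (None keeps the last).
- ctrl.pause(seconds).
- ctrl.ik(position, orientation): joint angles nearest the present ones, or None.
- get_state(): the state.
- vision.grab_frame(name): name is "scene" or "top"; returns (picture, depth): 384x512x3 uint8, blue, green, red; 384x512 float32, m along the optical axis (not along the pixel's ray), 0 where there is no reading.
- vision.camera_info(name): a dict with "mtx" (3x3 intrinsics, pixels), "R" (3x3) and "t" (3): a world point X has camera coordinates R X + t. Camera axes: x right, y down, z forward; pixel columns grow to the right and rows downward; lengths in m; the calibration is good to about 2 mm. A picture is of the moment at which its call begins. camera_info takes no time and is no camera call.
A pose or a line that the arm cannot do raises ctrl.Unreachable and nothing moves.
- ticket.close_job(): hands the job in, once; it reports no verdict.
Trained networks look in the newest picture that a camera, given by its name, has taken for a name from the list of things; names that differ only in an ending like _2 or _b are one class to them, and where a whole thing is asked for, a point or a joint stands for the part that bears it (a point fixed in the world has none). Each returns a list of dicts, best first, with "p" (0 to 1); they miss things now and then, are a little off and sometimes report something else, mostly with a low value. They report only what shows in the picture. A call takes as long as a camera call. They do not tell look-alikes from the thing itself.
- models.recognise(camera, target): "point" ([column, row] in pixels, amid what is visible of it).
- models.masks_of(camera, target): "mask" (384x512 bool, what is visible of it) and "point" ([column, row] in pixels, amid what is visible of it).
The state is a dict: "time": time; "qpos": joint angles; "qd": joint speeds; "tau": joint torques, N m; "tcp_pos": TCP position; "eef_rot": TCP orientation; "contact_force": force on the tool from outside, world axes, zero at the start; "wrist_torque": the same for the moment, N m; "width": finger opening in m.
Only numpy, scipy, OpenCV 4.12 (cv2) and the standard library are available. Lean on these libraries where they do the work, as an engineer would, in place of code of your own. Each camera call takes 0.05 s, during which the arm holds its last target. There are 200 camera calls.

## Working session

There is one attempt and no reset: what is moved stays moved. The work goes in short steps, each a Python script; the robot and the scene stay as the last script left them, time stands still between calls to the robot, and variables do not carry over. Pictures are saved under pics/ and viewed, and the job is handed in when it is done.

```bash
ls; mkdir -p pics; python3 - <<'E'
from station import ctrl,get_state,vision,models
import cv2,numpy as np
for n in("scene","top"):
    p,d=vision.grab_frame(n); cv2.imwrite(f"pics/{n}0.png",p); np.savez(f"{n}0.npz",p=p,d=d)
    for t in("block_center","block_small_wells_center","step"):
        for r in models.masks_of(n,t): print(n,t,r["p"],r["point"],r["mask"].sum())
    i=vision.camera_info(n);print(i)
s=get_state();print(s["time"],s["tcp_pos"],s["eef_rot"],ctrl.pinch_z)
E
```

```text
pics
scene block_center 0.91 [164.2, 225.3] 1909
scene block_center 0.58 [185.7, 271.5] 2393
scene block_small_wells_center 0.77 [306.4, 181.5] 1735
scene block_small_wells_center 0.53 [273.1, 213.3] 7038
scene step 0.55 [304.0, 179.9] 1767
{'mtx': array([[456.98721518,   0.        , 255.42647648],
       [  0.        , 456.98721518, 197.09052277],
       [  0.        ,   0.        ,   1.        ]]), 'R': array([[-0.45556909, -0.88986177, -0.02455261],
       [-0.46236117,  0.26009698, -0.84768609],
       [ 0.76070951, -0.37482741, -0.52992967]]), 't': array([0.29681115, 0.283803  , 0.56146297])}
top block_center 0.94 [243.4, 167.5] 1260
top block_center 0.8 [164.8, 228.0] 1308
top block_center 0.67 [170.2, 161.2] 1188
top block_small_wells_center 0.95 [308.9, 174.4] 1352
top step 0.89 [275.5, 136.9] 13397
{'mtx': array([[409.0814136 ,   0.        , 255.61124382],
       [  0.        , 409.0814136 , 192.29796907],
       [  0.        ,   0.        ,   1.        ]]), 'R': array([[ 0.01791154, -0.99975068,  0.01333258],
       [-0.99833999, -0.01861314, -0.05450521],
       [ 0.05473978, -0.01233417, -0.99842447]]), 't': array([0.04001246, 0.48585892, 0.89236658])}
0.4 [ 0.14655318 -0.60748577  0.20151705] [-1.53306248e-04  9.93002110e-01  1.18096513e-01 -1.34838607e-05] -0.0187
```

```bash
python3 - <<'E'
import cv2,numpy as np
a=np.load("scene0.npz")["p"];b=np.load("top0.npz")["p"]
cv2.imwrite("pics/a.png",cv2.resize(a[100:340,100:420],None,fx=2.4,fy=2.4,interpolation=2))
cv2.imwrite("pics/b.png",cv2.resize(b[40:280,120:400],None,fx=2.5,fy=2.5,interpolation=2))
E
```

```text
(no output)
```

View pics/a.png

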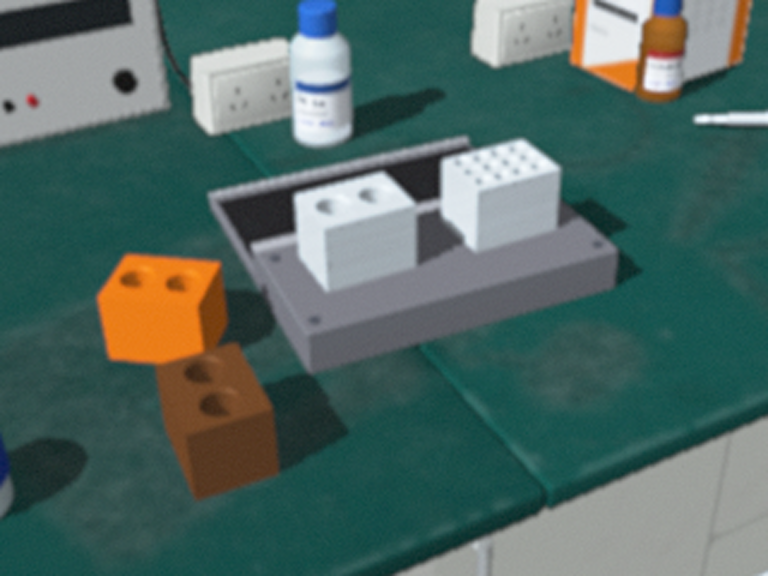

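View pics/b.png

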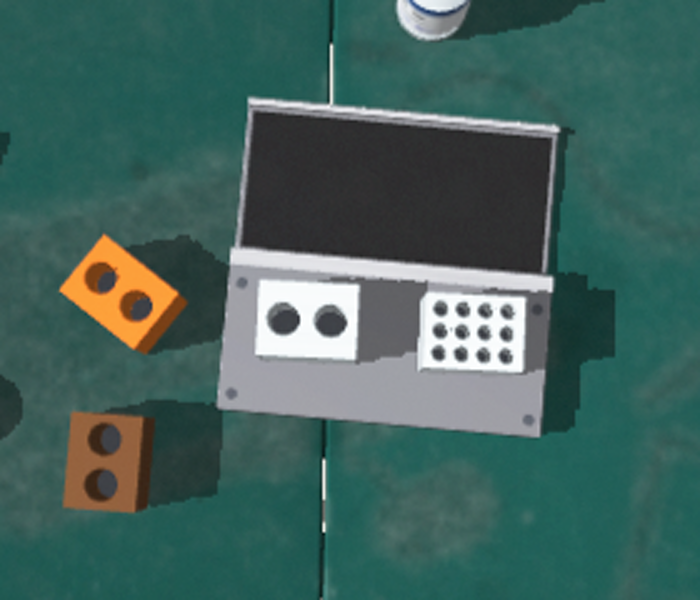

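View pics/top0.png

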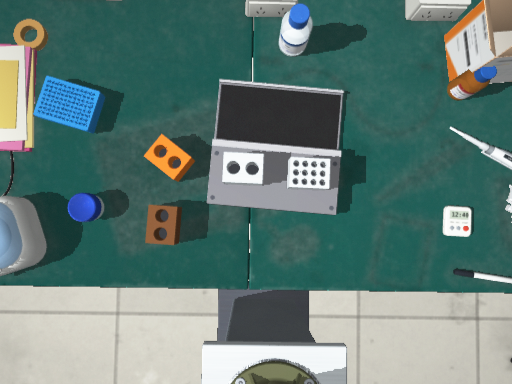

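Candidates: the orange (168,157) and brown (163,225) two-well blocks are decoys. The white aluminium block at top (243,168) has two large wells and stands on the deck, so it's the target. The twelve-well block at (309,174) is the bystander to its right. The crop confirms this. Next I'll measure the geometry.

```bash
cat > h.py <<'E'
import numpy as np,cv2
from station import ctrl,get_state,vision
def cloud(n,p=None,d=None):
    if p is None: p,d=vision.grab_frame(n)
    i=vision.camera_info(n);K=i["mtx"];v,u=np.mgrid[:384,:512]
    c=np.stack([(u-K[0,2])/K[0,0]*d,(v-K[1,2])/K[1,1]*d,d],-1)
    return p,np.where(d[...,None]>0,(c-i["t"])@i["R"],np.nan)
def rect(P,m):
    r=cv2.minAreaRect((P[m][:,:2]*1000).astype(np.float32)); return r,np.median(P[m][:,2])
E
python3 - <<'E'
from h import *
f=np.load("top0.npz");p,P=cloud("top",f["p"],f["d"])
v,u=np.mgrid[:384,:512]
def comp(m,seed=None):
    n,l,s,_=cv2.connectedComponentsWithStats(m.astype(np.uint8))
    return l==(l[seed] if seed else 1+s[1:,4].argmax())
roi=(u>195)&(u<355)&(v>70)&(v<225)
z=P[...,2]
t=roi&(z>.090)&(z<.115)
for s in((160,243),(166,290)):
    for row in range(s[0]-10,s[0]+20):
        if t[row,s[1]]: break
    m=comp(t,(row,s[1])); print("block",rect(P,m),m.sum())
dk=roi&(z>.033)&(z<.047); m=comp(dk); print("deck",rect(P,m),m.sum())
tr=roi&(z>.006)&(z<.018)
# edge line: per-column, uppermost deck pixel (max x)
E=[]
for c in range(216,336,2):
    r=np.where(m[:,c])[0]
    if len(r): E.append(P[r.min(),c])
E=np.array(E); l=cv2.fitLine((E[:,:2]*1000).astype(np.float32),cv2.DIST_HUBER,0,.01,.01).ravel()
print("edge",l,np.degrees(np.arctan2(l[1],l[0])),np.median(E[:,2]),E[::8])
print("tread z",np.median(z[tr]),rect(P,comp(tr)))
E
```

```text
block (((529.4907836914062, 77.29351806640625), (80.130615234375, 60.32247543334961), 88.51070404052734), np.float64(0.10039213151799163)) 939
block (((521.935791015625, -57.06363296508789), (80.59117126464844, 60.105560302734375), 88.26707458496094), np.float64(0.10012671435745031)) 884
deck (((518.3699340820312, 10.742385864257812), (280.53167724609375, 140.3886260986328), 85.92487335205078), np.float64(0.04047361138330656)) 5793
edge [6.9580391e-02 9.9757636e-01 5.8711365e+02 1.3100676e+01] 86.01011 0.04043724010223189 [[ 0.59484749  0.1366738   0.04109093]
 [ 0.59318313  0.10210249  0.04215121]
 [ 0.59215647  0.06761848  0.03965431]
 [ 0.58853777  0.03294386  0.03943151]
 [ 0.58732072 -0.00182577  0.03790844]
 [ 0.5831282  -0.0362611   0.04101698]
 [ 0.58157145 -0.0708421   0.04147435]
 [ 0.57807357 -0.10570388  0.04049413]]
tread z 0.012861376173719474 (((660.2446899414062, 0.6905517578125), (280.2883605957031, 136.34848022460938), 85.84537506103516), np.float64(0.012861549764138062))
```

The measured sizes agree with the spec: 80.1x60.3 mm with the top at 100 mm, and deck 280.5x140.4 mm at 40 mm. In the step frame the block centre is (-63.6, +67) mm, and its yaw is +2.5° relative to the step. I'll push with the shut fingers squared to the step, slightly left of centre, and stop short of tipping to check the yaw.

```bash
cat >> h.py <<'E'
A=np.radians(-4.05);O=np.array([.5882,.0058])
ex=np.array([np.cos(A),np.sin(A)]);ey=np.array([-np.sin(A),np.cos(A)])
Q=[0,np.cos(A/2),np.sin(A/2),0]
def W(sx,sy,z): return [*(O+sx*ex+sy*ey),z]
def S(xy): d=np.asarray(xy)-O; return d@ex,d@ey
def look(name):
    p,P=cloud("top");cv2.imwrite(f"pics/{name}.png",cv2.resize(p[60:230,190:370],None,fx=3.5,fy=3.5,interpolation=2))
    s,_=vision.grab_frame("scene");cv2.imwrite(f"pics/{name}_s.png",cv2.resize(s[100:300,180:400],None,fx=3,fy=3,interpolation=2))
    return p,P
E
python3 - <<'E'
from h import *
ctrl.close_gripper()
ctrl.movep(W(-.122,.070,.20),Q)
print(get_state()["time"],get_state()["tcp_pos"])
ctrl.movel(W(-.122,.070,.056),max_speed=.15)
f0=np.array(get_state()["contact_force"])
ctrl.movel(W(-.058,.070,.056),max_speed=.05)
s=get_state();print(s["time"],s["tcp_pos"],np.array(s["contact_force"])-f0)
look("push1")
E
```

```text
3.8667 [0.47170313 0.08347361 0.19989478]
6.4083 [0.5339649  0.07987188 0.0557776 ] [-5.10812524  0.84088765  4.70420291]
```

View pics/push1.png

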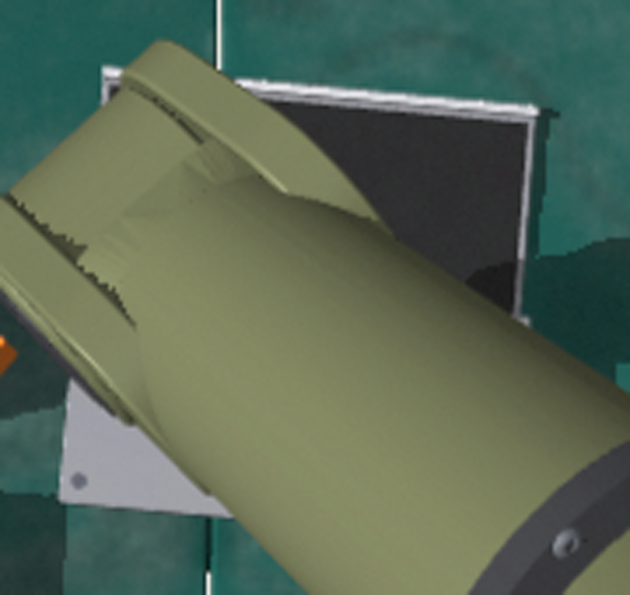

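View pics/push1_s.png

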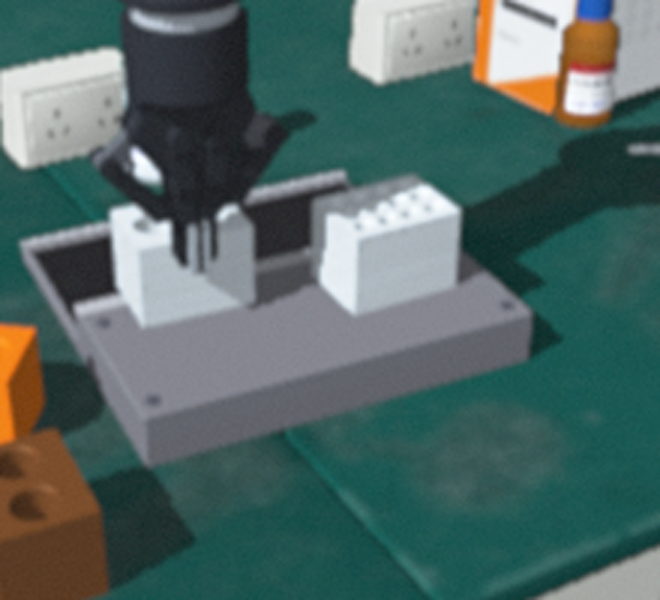

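The scene view shows the fingers centred on the rear face of the two-well block, which is upright and near the edge. The bystander hasn't been touched. I'll measure the block's yaw from scene depth.

```bash
python3 - <<'E'
from h import *
p,P=cloud("scene")
q=P[np.isfinite(P).all(-1)];d=q[:,:2]-O;sx=d@ex;sy=d@ey;z=q[:,2]
t=(z>.096)&(z<.105)&(sx>-.06)&(sx<.04)&(sy>.015)&(sy<.12)
f=(z>.046)&(z<.093)&(sx>-.065)&(sx<-.03)&(sy>.02)&(sy<.115)&(abs(sy-.07)>.02)
print(t.sum(),f.sum(),np.percentile(sx[f],[5,50,95]))
if f.sum()>50:
    m=abs(sx-np.median(sx[f]))<.006;m&=f
    k=np.polyfit(sy[m],sx[m],1);print("yaw rel",-np.degrees(np.arctan(k[0])),"rear x",np.polyval(k,.07),np.percentile(sy[m],[1,99]))
E
```

```text
263 429 [-0.05013129 -0.04729514 -0.03747299]
yaw rel -2.1068090652870217 rear x -0.047112182078149954 [0.02553626 0.10565691]
```

The yaw is now about -2°, which is good. I'll shift the contact to the centre line and push on slowly past the tipping point.

```bash
python3 - <<'E'
from h import *
ctrl.movel(W(-.063,.070,.056),max_speed=.06)
ctrl.movel(W(-.063,.064,.056),max_speed=.06)
ctrl.movel(W(-.038,.064,.056),max_speed=.04)
ctrl.pause(.4)
s=get_state();print(s["time"],s["contact_force"])
look("push2")
E
```

```text
8.2333 [-0.66417288  0.04368789 -1.22824471]
```

View pics/push2_s.png

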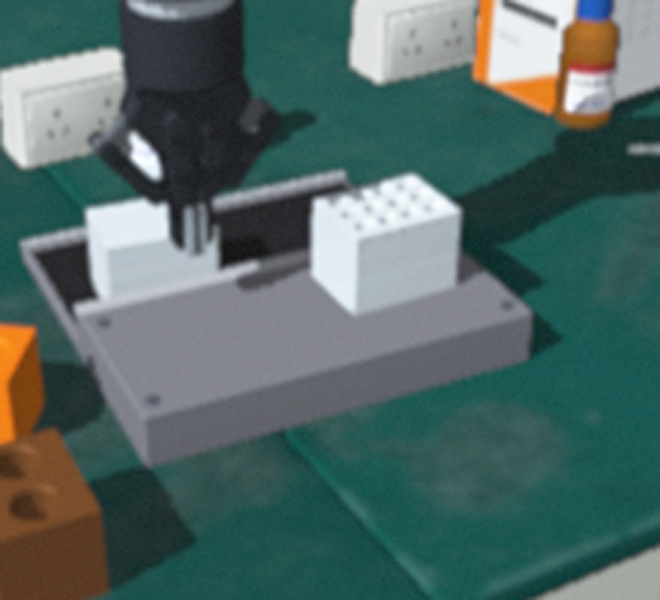

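It has tumbled and is on the lower tread. I'll back off, raise the arm clear and measure.

```bash
python3 - <<'E'
from h import *
ctrl.movel(W(-.075,.064,.056),max_speed=.1)
ctrl.movel(W(-.085,.064,.22),max_speed=.2)
ctrl.movep([.25,-.45,.25],Q)
s=get_state();print(s["time"],s["tcp_pos"],s["contact_force"])
p,P=look("end")
v,u=np.mgrid[:384,:512];z=P[...,2]
for lo,hi,c in((.062,.085,(u<275)),(.09,.11,(u>275))):
    m=(u>195)&(u<355)&(v>70)&(v<225)&c&(z>lo)&(z<hi)
    r,zz=rect(P,m);print(r,zz,z[m].std(),S(np.array(r[0])/1000),m.sum())
E
```

```text
11.9333 [ 0.25110939 -0.44931325  0.25009651] [ 0.11653942 -0.23562378  0.1013451 ]
((629.451416015625, 71.0958251953125), (80.18549346923828, 60.76643753051758), 81.1465835571289) 0.07241229933364801 0.0018344661517689285 (np.float64(0.03653675550428369), np.float64(0.06804623140520842)) 1123
((521.965087890625, -57.13340759277344), (80.50296020507812, 60.285682678222656), 88.19905090332031) 0.10021653104846051 0.0023255212688043057 (np.float64(-0.06162471315683217), np.float64(-0.06745422226749731)) 884
```

View pics/end.png

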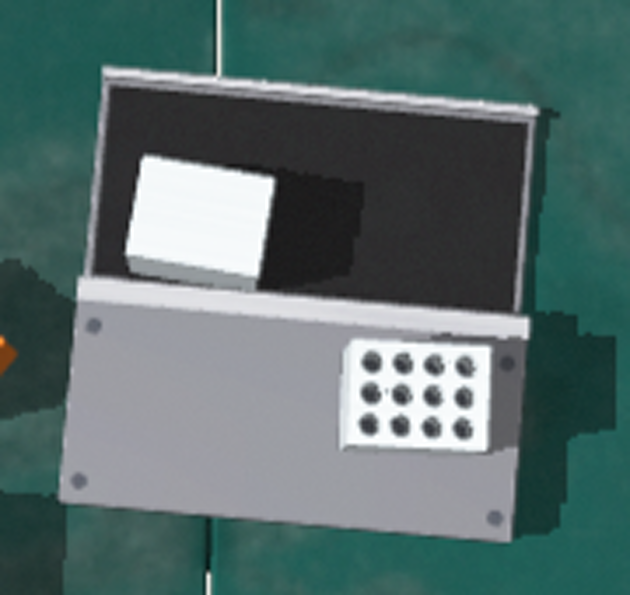

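View pics/end_s.png

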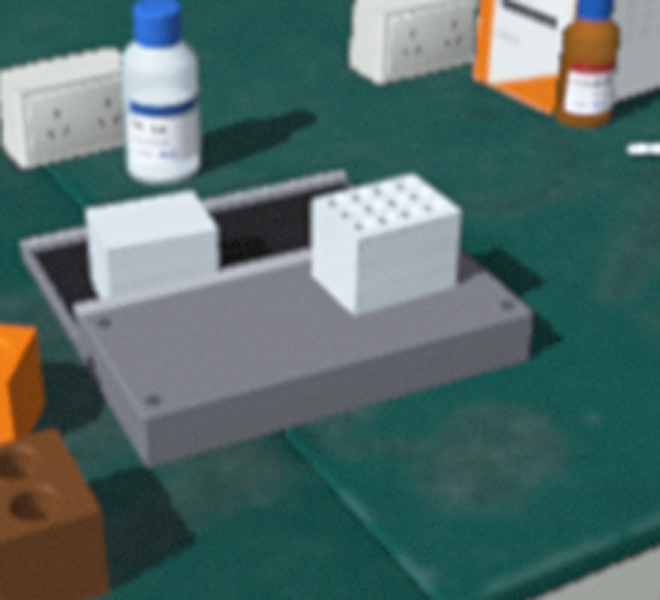

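The block lies flat: its top is at 72.4 mm, where 12 + 60 is expected. It is 4.8° off square to the step, with no wells on the top or deck-side faces, so they face the lip. The bystander is unmoved. I'll open the gripper and hand in.

```bash
python3 - <<'E'
from h import *
from station import ticket
ctrl.ungrasp();ctrl.pause(.3);print(get_state()["time"],get_state()["width"]);print(ticket.close_job())
E
```

```text
13.1167 0.08521764007826903
the job is handed in; nothing more can be done
None
```

I pushed the two-well aluminium block over the step's edge with shut fingers. It tumbled a quarter turn onto the lower tread, and I handed the job in at 13.1 s with the gripper open and the arm clear.

The last checks, from the top camera's depth reading and a view from each camera:
- **Lying flat:** the block's top is at 72.4 mm, where 72 mm is expected, and its centre is 37 mm past the edge.
- **Squareness:** it sits about 4.8° off square to the step. I judged that "roughly square" and left it rather than risk another push.
- **Wells:** none show on the top or the deck-side face, so they face away from the deck. I worked this out from those two faces; no picture shows the wells themselves.
- **Other block:** the twelve-well block is still standing where it was, to within 0.1 mm of its first measurement.

No check failed. The yaw measured halfway through the push (-2°) differs from the final one, so the block turned a little more during the last push or the tumble.

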